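# Rap a wedged calibration weight out of its pot

### The arm

A 6-joint arm with a two-finger parallel gripper is mounted at the origin on a cart in front of the work surface, level with it; the furniture and walls round the work are solid. World frame = base frame: x ahead of the robot, y to its left, z up, the work surface at z = 0. Lengths are in m, angles in rad, forces in N, time in s.
With the tool pointing down it reaches from about 0.375 to 0.9 m from the base axis. Payload 3.1 kg.
Tool frame: the origin (TCP) lies midway between the tips of the shut fingers; the grasp point (between the pads) lies 19 mm behind it; z points along the fingers, y is the line along which they close (so a half turn about z gives the same grasp; the last joint's range is limited). The gripper opens to 85 mm and grips with 20 to 120 N. Pads are 22 mm wide; open, the fingers measure 114 mm over their backs; the gripper's body (76 mm by 85 mm) begins 54 mm behind the grasp point. The pads swing forward as they close: fully open they stand 13 mm farther back than shut.
Start: joints at [1.032, 0.527, 1.433, -0, 1.181, -0.178], TCP at [0.22, 0.585, 0.231] pointing down, gripper open.
Joint ranges: [-3.08, 3.08], [-0.75, 2.2], [0.22, 2.44], [-1.43, 4.57], [0, 2.65], [-2.85, 2.85]. Speed limits (rad/s): [2.79, 2.79, 3.14, 3.14, 3.14, 3.14].

### API

Orientations are given as a unit quaternion [x, y, z, w].
In Python, from station import manip gives the robot as it stands.
- The arm moves only by the tool step_arm, never from a script. Its argument "targets" is text: rows parted by semicolons, each of 4 numbers parted by spaces: the shift along the tool's x, y, z in mm, then the turn about the tool's z in degrees. A call has 1 to 12 rows; each row is the pose to reach, as a shift and turn from the pose commanded when the call began, along the tool's axes at that moment; what a row does not reach only later rows make up. A row lasts 1/10 s, in which the tool goes at most 50 mm and 8.59 degrees, less where a joint would pass 70% of its speed; a pose out of reach is approached as far as the arm can. A call with a gripper value outside its range is refused whole. "gripper" is the closure, from 0 (fully open) to 1 (shut), set as the call begins (left out, the last holds). The fingers move at their own pace and stop on an object; "squeeze" is the grip in N (left out, the last holds). Time passes only in rows, so rows that repeat a pose let the fingers close. It gives the time, the measured TCP pose, the force, the opening and the grip force at its end, in the units of the state.
- manip.sense(): the state, without advancing time (a new reading comes with each control period).
- manip.snapshot(name): name is "scene" or "top" or "wrist"; returns the picture (420x560x3 uint8, red, green, blue); there is no depth.
- manip.get_calibration(name): a dict with "fov_y" (degrees; the focal length in pixels is half the picture's height over the tangent of half this angle, whatever the lens; pixels are square), "cx", "cy" (the principal point, pixels), "extrinsics" (4x4, takes a point from camera to world coordinates); the wrist camera has in their place "tool_from_camera" (4x4, takes a point from camera to tool coordinates, whose origin is the TCP and whose axes are the flange's). Camera axes: x right, y down, z forward; pixel columns grow to the right and rows downward; lengths in m; the calibration is good to about 2 mm. A picture is of the moment at which its call begins: read the wrist's pose just before it. get_calibration takes no time and is no camera call.
- manip.sign_off(): hands the job in; it is judged then, once.
Trained networks look in the newest picture that a camera, given by its name, has taken for a name from the list of things; names that differ only in an ending like _2 or _b are one class to them, and where a whole thing is asked for, a point or a joint stands for the part that bears it (a point fixed in the world has none). Each returns a list of dicts, best first, with "p" (0 to 1); they miss things now and then, are a little off and sometimes report something else, mostly with a low value. They report only what shows in the picture. A call takes as long as a camera call. They do not tell look-alikes from the thing itself.
- manip.recognise(camera, query): "position" ([column, row] in pixels, amid what is visible of it).
- manip.masks_of(camera, query): "pixels" (420x560 bool, what is visible of it) and "position" ([column, row] in pixels, amid what is visible of it).
- manip.mark_of(camera, query): "position" ([column, row] in pixels: a listed point, or the origin of a listed thing).
The state is a dict: "t": time; "q": joint angles; "qd": joint speeds; "tau": joint torques, N m; "tcp_pos": TCP position; "tool_rot": TCP orientation; "force": force on the tool from outside, world axes, zero at the start; "ft_torque": the same for the moment, N m; "finger_gap": opening from 0.0 (shut) to 1.0 (fully open); "gripper_force": force on a finger pad.
Only numpy, scipy, OpenCV 4.12 (cv2) and the standard library are available. Lean on these libraries where they do the work, as an engineer would, in place of code of your own. Each camera call takes 0.05 s, during which the arm holds its last target. There are 200 camera calls.

### The job

Two clear pots stand mouth down on the desk, and one still has its brass weight wedged inside. Pick up that pot and rap it, mouth down, on the black rubber mat until the weight drops out onto the mat; then lift the pot off and stand it mouth down on the bare desk, leaving the weight standing upright on the mat and the empty pot where it is.

Things in the scene. Friction and masses are not known exactly. Their poses are not given: they have to be found in the camera images.
- pot: Clear plastic pot with the weight inside, upturned: grey closed end up, mouth down. Round wall 42 mm across, 72 mm high, flange 52 mm wide round the mouth (lowest 7 mm), bore 37 mm. Origin at the centre of its mouth, z up. Loose, 0.12 kg; grip the wall from above, about 45 mm above the mouth. Either of the two pots may be left or right.
- weight: Knobbed brass weight, 30 mm across, 48 mm high, 0.2 kg; origin at the centre of its underside, z up. At first wedged upright by three spring nubs, underside 16 mm above the mouth. Setting down at 0.03 m/s does not free it; a brisk rap on the mat (0.1 m/s or more) frees it at once, a slower one shifts it part way. Freed, it drops to the mat inside the pot. Raise the pot 20 to 40 mm for a rap.
- mat: Black rubber mat, 120 x 120 mm, 10 mm thick, fixed on the desk; the place to rap. Origin at the centre of its underside (desk height), z up.
- empty_pot: A second clear pot, the same as the first but with nothing inside, standing mouth down on the desk; leave it. Origin at the centre of its mouth.
Things that resemble listed ones, but are neither listed nor needed, are in the scene too. There is more than one size of the mat; the job needs the larger.

How it is judged:
By the outcome, as a careful person would: the job done as asked, in the order asked, and still so for the second after the job is handed in, with the robot touching nothing.
It also fails if it takes over 45 s, if anything falls off the work surface, if the arm or the gripper's body presses on something with over 40 N, if the wrist force passes 120 N, or if a joint passes its speed limit or range.

## Working session

There is one attempt and no reset: what is moved stays moved. The work goes in short steps, Python scripts to look and compute and a tool call to move; the robot and the scene stay as the last step left them, time stands still between calls to the robot, and variables do not carry over. Pictures are saved under pics/ and viewed, at most 10 in all, crops included, and the job is handed in when it is done.

Besides the shell and the picture viewer there is one more tool, called after "Call:" as name(argument=value, ...) on one line, values as JSON. step_arm: Moves the arm, as the interface text tells. Its arguments: {"type":"object","properties":{"targets":{"type":"string"},"gripper":{"type":"number"},"squeeze":{"type":"number"}},"required":["targets"]}

```bash
mkdir -p pics
cat > h.py <<'E'
import numpy as np,cv2
from station import manip
def ray(cam,uv,z):
    c=manip.get_calibration(cam);f=210/np.tan(np.radians(c['fov_y'])/2)
    E=np.array(c['extrinsics']);d=E[:3,:3]@np.array([(uv[0]-c['cx'])/f,(uv[1]-c['cy'])/f,1]);o=E[:3,3]
    return (o+d*(z-o[2])/d[2]).round(4)
E
python3 - <<'E'
from h import *
a=manip.snapshot("top");b=manip.snapshot("scene")
cv2.imwrite("pics/a.png",a[:,:,::-1]);cv2.imwrite("pics/b.png",b[:,:,::-1])
print({k:v for k,v in manip.get_calibration("top").items()})
for cam in("top","scene"):
  for q in("pot","weight","mat","empty_pot"):
    for r in manip.mark_of(cam,q): print(cam,q,round(r['p'],2),np.round(r['position'],1),ray(cam,r['position'],{'weight':.016}.get(q,0)))
s=manip.sense();print(s['t'],s['tcp_pos'],s['tool_rot'])
E
```

```text
{'fov_y': 49.26385501029173, 'cx': 272.05127478724626, 'cy': 202.35175510907015, 'extrinsics': array([[ 0.00863344, -0.99487786,  0.10071501,  0.52636977],
       [-0.99996031, -0.00836784,  0.00305935, -0.03104656],
       [-0.00220091, -0.10073742, -0.99491061,  1.14361306],
       [ 0.        ,  0.        ,  0.        ,  1.        ]])}
top pot 0.83 [371.2 271.9] [ 0.4715 -0.274   0.    ]
top mat 0.74 [273.8 254. ] [ 0.5134 -0.033   0.    ]
top mat 0.55 [231.5 137.6] [0.807  0.0772 0.    ]
top empty_pot 0.64 [180.5 258.3] [0.5008 0.1983 0.    ]
scene pot 0.85 [302.1 334.7] [ 0.4595 -0.2741  0.    ]
scene weight 0.67 [302.  334.2] [ 0.4493 -0.2822  0.016 ]
scene mat 0.88 [230.6 255.2] [ 0.5144 -0.0391  0.    ]
scene mat 0.5 [289.2 181.5] [0.8027 0.0676 0.    ]
scene empty_pot 0.87 [160.6 212.2] [0.507  0.1871 0.    ]
0.5 [0.22000141 0.58493331 0.23127325] [ 1.78927149e-01  9.83862324e-01 -5.26573047e-05 -2.11756011e-05]
```

View pics/a.png

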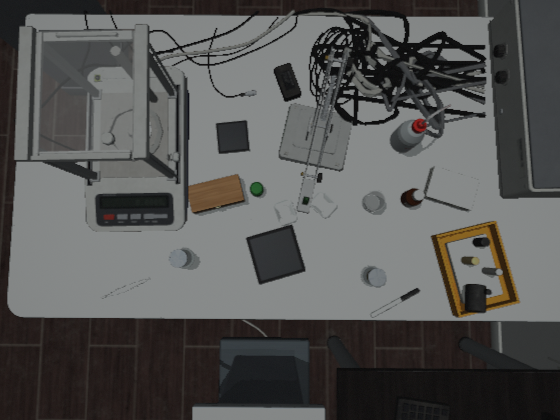

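View pics/b.png

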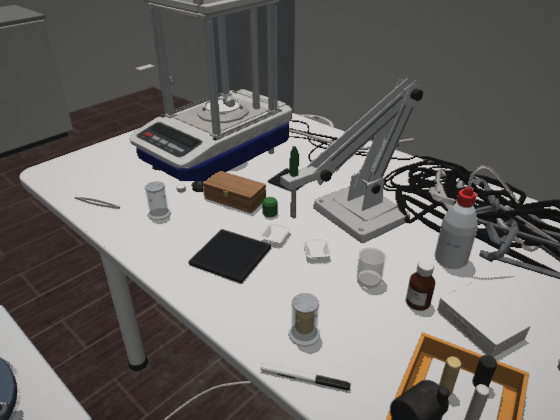

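The pot holding brass is the right one, at scene (304,318) and top (376,277). The empty pot is on the left at scene (157,200). A third, capless cup is a look-alike. The large mat is at top (275,254), and the lamp head hangs behind it. I'll zoom in to check.

Run:
```python
from h import *
a=cv2.imread("pics/a.png");b=cv2.imread("pics/b.png")
c=[cv2.resize(i[y:y+s*3//4,x:x+s],(400,300),interpolation=cv2.INTER_CUBIC) for i,x,y,s in((a,330,245,80),(a,220,150,160),(b,260,280,100),(b,220,70,220))]
cv2.imwrite("pics/c.png",np.vstack([np.hstack(c[:2]),np.hstack(c[2:])]))
for cam in("top","scene"):
  m=manip.masks_of(cam,"pot")[0]['pixels'];v,u=np.nonzero(m);print(cam,u.min(),u.max(),v.min(),v.max())
  m=max(manip.masks_of(cam,"mat"),key=lambda r:r['pixels'].sum())['pixels'];r=cv2.minAreaRect(np.argwhere(m)[:,::-1].astype(np.float32))
  p=cv2.approxPolyDP(max(cv2.findContours(m.astype(np.uint8),0,2)[0],key=len),6,True)[:,0];print([ray(cam,q,.01) for q in p])
```

```text
top 360 386 264 286
[array([ 0.5827, -0.075 ,  0.01  ]), array([0.5522, 0.0335, 0.01  ]), array([0.4427, 0.0026, 0.01  ]), array([ 0.4752, -0.1097,  0.01  ])]
scene 288 319 293 345
[array([4.407e-01, 2.000e-04, 1.000e-02]), array([ 0.4702, -0.1201,  0.01  ]), array([ 0.5844, -0.0796,  0.01  ]), array([0.5472, 0.033 , 0.01  ])]
```

View pics/c.png

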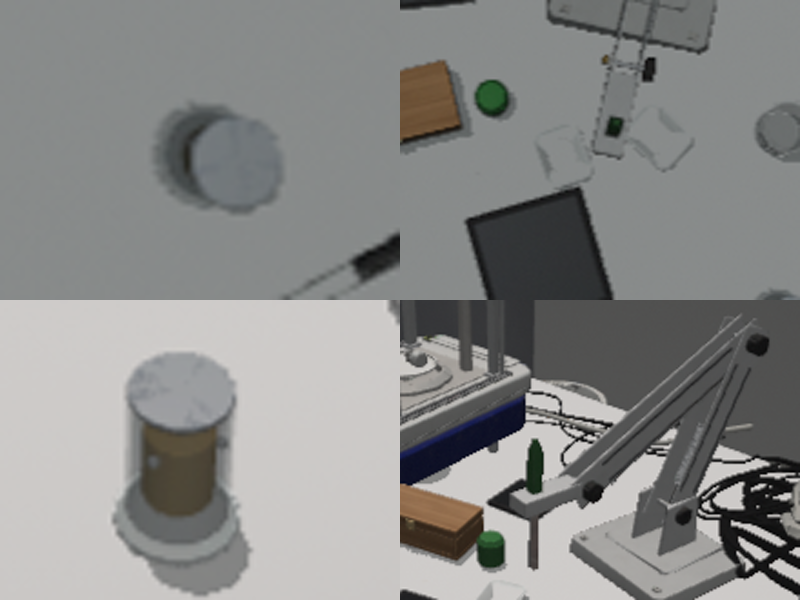

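Run:
```python
from h import *
print("cap",ray("top",(377.4,277.6),.072),ray("scene",(305.2,303.2),.072))
for z in(.1,.15,.2,.25,.3):print(z,"lamp tip",ray("top",(303.5,210),z),ray("scene",(283,181),z))
from scipy.spatial.transform import Rotation as R
print(R.from_quat(manip.sense()['tool_rot']).as_matrix().round(3))
```

```text
cap [ 0.462  -0.2728  0.072 ] [ 0.4609 -0.2767  0.072 ]
0.1 lamp tip [ 0.615  -0.0999  0.1   ] [ 0.6711 -0.0338  0.1   ]
0.15 lamp tip [ 0.6108 -0.0966  0.15  ] [ 0.6097 -0.0908  0.15  ]
0.2 lamp tip [ 0.6065 -0.0933  0.2   ] [ 0.5482 -0.1479  0.2   ]
0.25 lamp tip [ 0.6023 -0.09    0.25  ] [ 0.4867 -0.2049  0.25  ]
0.3 lamp tip [ 0.5981 -0.0867  0.3   ] [ 0.4253 -0.262   0.3   ]
[[-0.936  0.352 -0.   ]
 [ 0.352  0.936  0.   ]
 [ 0.     0.    -1.   ]]
```

Call:
step_arm(targets="-18 -17 0 0; -50 -48 0 0; -85 -81 0 0; -120 -114 0 0; -155 -147 0 0; -190 -181 0 0; -225 -214 0 0; -265 -252 0 0; -308 -293 0 0; -350 -333 0 0; -366 -370 0 0; -383 -407 0 0", gripper=0, squeeze=60)

```text
t: 1.9
tcp_pos: [0.4364, 0.0694, 0.2317]
tool_rot: [0.179, 0.984, 0.0, 0.001]
force: [0.0, 0.6, -0.3]
finger_gap: 1.0
gripper_force: 0.0
```

Call:
step_arm(targets="-18 -40 0 0; -37 -80 0 0; -55 -120 0 0; -73 -160 0 0; -92 -200 0 0; -110 -240 0 0; -128 -275 0 0; -140 -300 0 0; -146 -312 0 0; -146 -312 0 0; -146 -312 0 0")

```text
t: 3.0
tcp_pos: [0.4613, -0.2705, 0.2311]
tool_rot: [0.179, 0.984, 0.001, -0.001]
force: [-0.1, 0.6, -0.3]
finger_gap: 1.002
gripper_force: 0.0
```

Run:
```python
from h import *
from scipy.spatial.transform import Rotation as R
s=manip.sense();a=manip.snapshot("wrist");cv2.imwrite("pics/d.png",a[:,:,::-1])
c=manip.get_calibration("wrist");Rm=R.from_quat(s['tool_rot']).as_matrix()
T=np.array(c['tool_from_camera']);f=210/np.tan(np.radians(c['fov_y'])/2)
print(s['t'],s['tcp_pos'],s['q'].__repr__(),T.round(3).tolist(),f)
m=manip.masks_of("wrist","pot")
for r in m:
  v,u=np.nonzero(r['pixels']);print(r['p'],r['position'],u.min(),u.max(),v.min(),v.max())
print("R",Rm.round(3).tolist())
# predicted pixel of cap / mouth
for p in([.4615,-.2745,.072],[.4615,-.2745,0]):
  t=Rm.T@(np.array(p)-s['tcp_pos']);k=np.linalg.inv(T)@np.r_[t,1];print("tool",t.round(4),"px",k[0]/k[2]*f+c['cx'],k[1]/k[2]*f+c['cy'],k[2])
```

```text
3.0 [ 0.4612629  -0.27048445  0.23107323] array([-7.39772995e-01,  4.07357415e-01,  1.65787982e+00,  6.15867016e-04,
        1.07824755e+00, -1.95123192e+00]) [[0.001, -0.954, -0.3, 0.077], [1.0, 0.001, 0.001, -0.001], [-0.0, -0.3, 0.954, -0.141], [0.0, 0.0, 0.0, 1.0]] 361.1978829038446
0.69 [283.4, 186.3] 259 307 154 217
R [[-0.936, 0.352, -0.001], [0.352, 0.936, 0.002], [0.002, 0.001, -1.0]]
tool [-0.0019 -0.0039  0.1591] px 281.06258011115904 192.78305991376706 0.3099384493560588
tool [-0.002  -0.004   0.2311] px 281.49530985519425 175.50935386955794 0.3786649096180203
```

View pics/d.png

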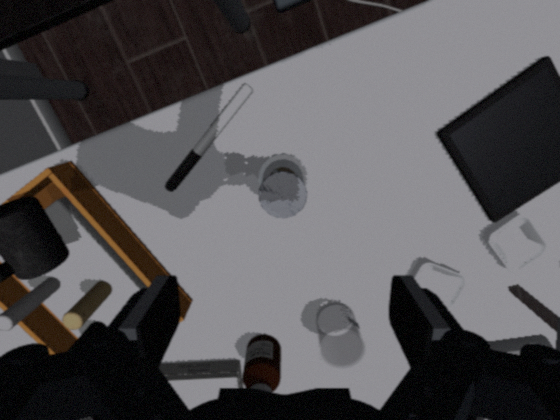

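The wrist view shows the cap at (283,194), within 2 px of the prediction. The gripper is above the right pot, so I'll descend.

Call:
step_arm(targets="0 0 20 0; 0 0 50 0; 0 0 85 0; 0 0 110 0; 0 0 120 0; 0 0 120 0; 0 0 120 0")

```text
t: 3.8
tcp_pos: [0.4625, -0.2718, 0.1122]
tool_rot: [0.179, 0.984, -0.0, 0.001]
force: [-0.2, -0.0, 0.0]
finger_gap: 0.999
gripper_force: 0.0
```

```bash
cat > w.py <<'E'
from h import *
from scipy.spatial.transform import Rotation as R
def wr(name,q="pot",pts=()):
  s=manip.sense();a=manip.snapshot("wrist");cv2.imwrite(f"pics/{name}.png",a[:,:,::-1])
  c=manip.get_calibration("wrist");Rm=R.from_quat(s['tool_rot']).as_matrix();T=np.array(c['tool_from_camera']);f=210/np.tan(np.radians(c['fov_y'])/2)
  print(s['t'],s['tcp_pos'])
  for r in manip.masks_of("wrist",q):
    v,u=np.nonzero(r['pixels']);print(r['p'],r['position'],u.min(),u.max(),v.min(),v.max())
  for p in pts:
    t=Rm.T@(np.array(p)-s['tcp_pos']);k=np.linalg.inv(T)@np.r_[t,1];print("tool",t.round(4),"px",(k[:2]/k[2]*f+[c['cx'],c['cy']]).round(1),"px/mm",f/k[2]/1000)
E
python3 -c "
from w import *
wr('e','pot',[(.4615,-.2745,.072),(.4615,-.2745,.0)])"
```

```text
3.8 [ 0.46246244 -0.27178345  0.11224614]
0.66 [282.4, 230.9] 246 321 176 281
tool [ 0.     -0.0029  0.0402] px [281.3 244.8] px/mm 1.8427411974122843
tool [ 1.000e-04 -2.800e-03  1.122e-01] px [282.  206.3] px/mm 1.364696317342808
```

View pics/e.png

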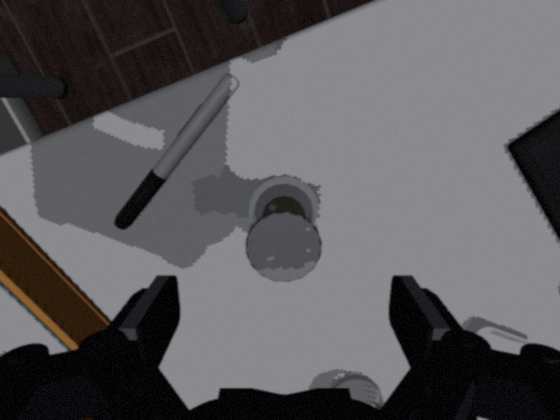

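The cap is at about (283.5,245), between the fingers, about 1.5 mm off along y. I'll descend and grip.

Call:
step_arm(targets="0 -1 20 0; 0 -1.5 45 0; 0 -1.5 70 0; 0 -1.5 83 0; 0 -1.5 89 0; 0 -1.5 89 0; 0 -1.5 89 0")

```text
t: 4.6
tcp_pos: [0.4618, -0.2738, 0.0232]
tool_rot: [0.179, 0.984, -0.0, 0.001]
force: [0.3, -0.1, 0.3]
finger_gap: 1.001
gripper_force: 0.0
```

Call:
step_arm(targets="0 0 0 0; 0 0 0 0; 0 0 0 0; 0 0 0 0; 0 0 0 0; 0 0 0 0; 0 0 0 0; 0 0 0 0", gripper=1, squeeze=60)

```text
t: 5.4
tcp_pos: [0.4615, -0.2734, 0.023]
tool_rot: [0.179, 0.984, -0.0, 0.0]
force: [-0.4, 1.1, 6.2]
finger_gap: 0.471
gripper_force: 60.9
```

Call:
step_arm(targets="0 0 -4 0; 0 0 -12 0; 0 0 -25 0; 0 0 -40 0; 0 0 -50 0; 3 14 -56 0; 9 39 -60 0; 17 69 -60 0; 25 102 -60 0; 33 136 -60 0; 41 170 -60 0; 48 199 -60 0")

```text
t: 6.6
tcp_pos: [0.4855, -0.0672, 0.0824]
tool_rot: [0.179, 0.984, 0.0, -0.001]
force: [0.3, 0.4, -3.9]
finger_gap: 0.474
gripper_force: 61.1
```

Call:
step_arm(targets="5 20 0 0; 8 33 0 0; 9 39 4 0; 9 39 12 0; 9 39 18 0; 9 39 20 0; 9 39 20 0; 9 39 20 0")

```text
t: 7.4
tcp_pos: [0.4917, -0.0311, 0.0621]
tool_rot: [0.18, 0.984, -0.0, -0.0]
force: [-0.2, -0.5, -3.5]
finger_gap: 0.471
gripper_force: 61.1
```

Run:
```python
from h import *
s=manip.sense();print(s['tcp_pos'],s['force'],s['gripper_force'])
b=manip.snapshot("scene")
cv2.imwrite("pics/f.png",cv2.resize(b[120:300,130:370,::-1],(800,600),interpolation=cv2.INTER_CUBIC))
```

```text
[ 0.49168524 -0.03108245  0.06214761] [-0.1507635  -0.45165892 -3.52799496] 61.09184483997524
```

View pics/f.png

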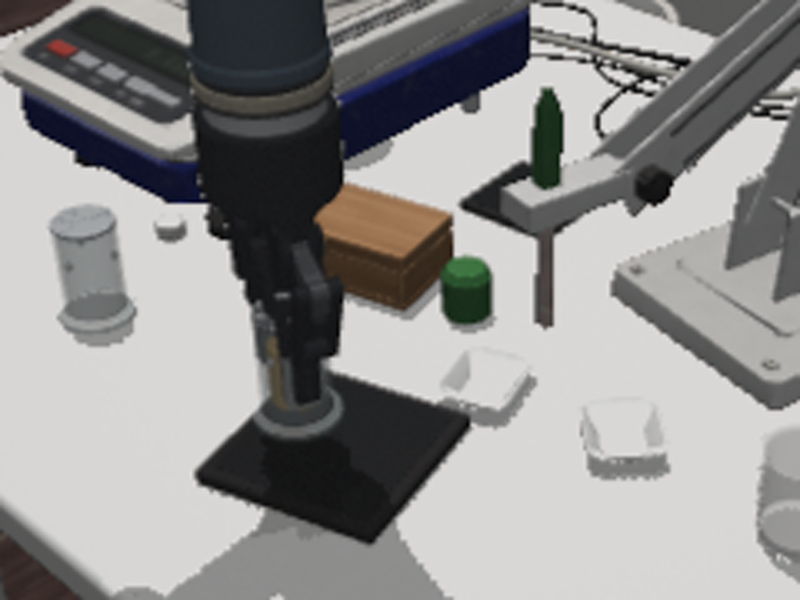

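The pot is held over the mat with the brass still inside and a 3.5 N load. I'll rap it.

Call:
step_arm(targets="0 0 6 0; 0 0 21 0; 0 0 31 0; 0 0 31 0; 0 0 31 0")

```text
t: 7.95
tcp_pos: [0.4919, -0.0306, 0.0317]
tool_rot: [0.179, 0.984, -0.0, 0.0]
force: [-0.8, -0.4, 3.1]
finger_gap: 0.469
gripper_force: 61.4
```

Call:
step_arm(targets="0 0 -2 0; 0 0 -3 0; 0 0 -4 0; 0 0 -4 0")

```text
t: 8.35
tcp_pos: [0.4916, -0.0304, 0.0352]
tool_rot: [0.179, 0.984, 0.0, -0.0]
force: [-0.6, -0.1, -3.3]
finger_gap: 0.472
gripper_force: 61.1
```

Run:
```python
from h import *
s=manip.sense();print(s['tcp_pos'],s['force'],s['gripper_force'])
b=manip.snapshot("scene")
cv2.imwrite("pics/g.png",cv2.resize(b[200:275,180:280,::-1],(800,600),interpolation=cv2.INTER_CUBIC))
```

```text
[ 0.49164451 -0.03040321  0.03521867] [-0.56144627 -0.11384883 -3.28671059] 61.09267573803663
```

View pics/g.png

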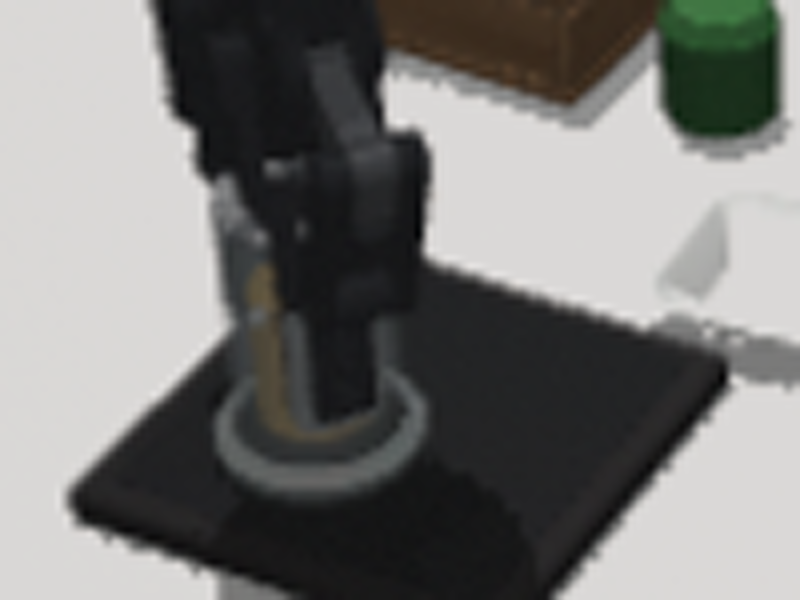

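The load is still 3.3 N, so the weight is still in the pot and the rap was too soft. I'll raise it and rap faster.

Call:
step_arm(targets="0 0 -6 0; 0 0 -18 0; 0 0 -27 0; 0 0 -30 0; 0 0 -30 0; 0 0 -30 0")

```text
t: 9.0
tcp_pos: [0.4917, -0.0304, 0.0656]
tool_rot: [0.179, 0.984, -0.0, 0.0]
force: [-0.8, 0.4, -1.5]
finger_gap: 0.471
gripper_force: 61.4
```

Call:
step_arm(targets="0 0 14 0; 0 0 36 0; 0 0 36 0; 0 0 34 0; 0 0 33 0")

```text
t: 9.5
tcp_pos: [0.4914, -0.0304, 0.0322]
tool_rot: [0.179, 0.984, 0.0, -0.0]
force: [0.1, -0.3, -0.9]
finger_gap: 0.467
gripper_force: 61.0
```

Call:
step_arm(targets="0 0 -2 0; 0 0 -3 0; 0 0 -4 0; 0 0 -4 0")

```text
t: 9.9
tcp_pos: [0.4918, -0.0305, 0.0365]
tool_rot: [0.179, 0.984, -0.0, 0.0]
force: [0.2, -0.0, -1.4]
finger_gap: 0.471
gripper_force: 61.0
```

Run:
```python
from h import *
s=manip.sense();print(s['tcp_pos'],s['force'],s['gripper_force'])
b=manip.snapshot("scene")
cv2.imwrite("pics/h.png",cv2.resize(b[200:275,180:280,::-1],(800,600),interpolation=cv2.INTER_CUBIC))
```

```text
[ 0.49175955 -0.03046047  0.03653314] [ 0.16585973 -0.0318203  -1.37641945] 60.98766513168812
```

View pics/h.png

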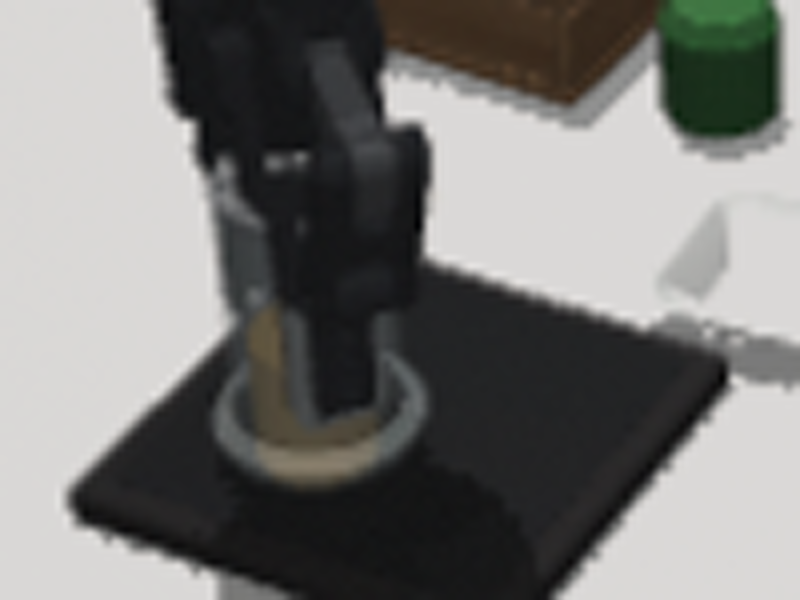

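The weight stands on the mat and the pot's load has fallen to 1.4 N, so it is free. I'll lift straight up, slowly.

Call:
step_arm(targets="0 0 -2 0; 0 0 -6 0; 0 0 -12 0; 0 0 -19 0; 0 0 -27 0; 0 0 -35 0; 0 0 -43 0; 0 0 -52 0; 0 0 -62 0; 0 0 -72 0; 0 0 -79 0; 0 0 -82 0")

```text
t: 11.15
tcp_pos: [0.4921, -0.0305, 0.1193]
tool_rot: [0.179, 0.984, -0.0, 0.001]
force: [0.2, 0.0, -0.9]
finger_gap: 0.475
gripper_force: 61.0
```

Call:
step_arm(targets="-1 -6 0 0; -4 -20 0 0; -8 -42 0 0; -14 -70 0 0; -20 -100 0 0; -26 -130 0 0; -31 -156 0 0; -34 -172 0 0; -35 -179 0 0; -35 -179 0 0; -35 -179 0 0")

```text
t: 12.25
tcp_pos: [0.461, -0.2094, 0.1181]
tool_rot: [0.179, 0.984, 0.0, -0.001]
force: [-0.4, -0.1, -1.0]
finger_gap: 0.473
gripper_force: 61.0
```

Run:
```python
from h import *
s=manip.sense();print(s['t'],s['tcp_pos'],s['force'],s['gripper_force'])
b=manip.snapshot("scene")
cv2.imwrite("pics/i.png",cv2.resize(b[150:390,130:450,::-1],(800,600),interpolation=cv2.INTER_CUBIC))
```

```text
12.25 [ 0.46097971 -0.20939698  0.11808031] [-0.3801673  -0.06866205 -1.03808782] 60.989210614934564
```

View pics/i.png

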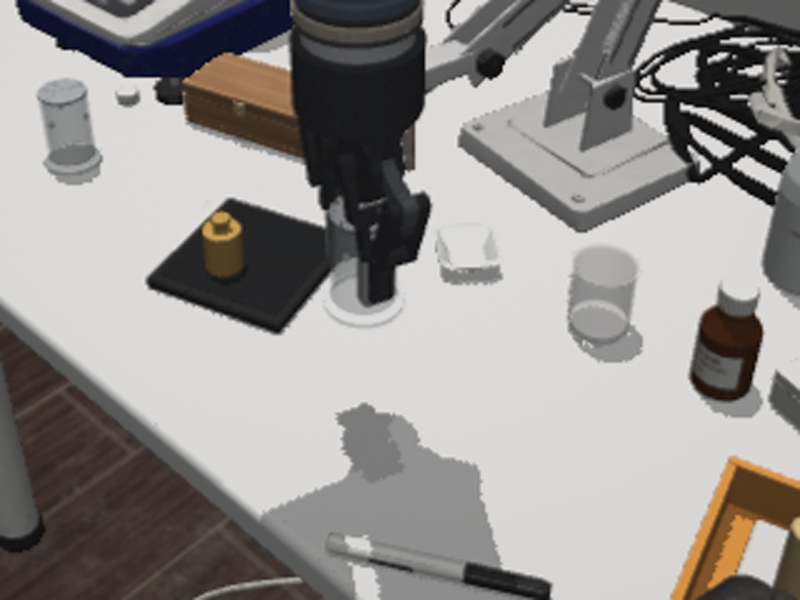

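The weight stands upright on the mat at (222,245) and the pot is empty. I'll set the pot down.

Call:
step_arm(targets="0 0 6 0; 0 0 20 0; 0 0 40 0; 0 0 60 0; 0 0 76 0; 0 0 86 0; 0 0 90 0; 0 0 92 0; 0 0 94 0; 0 0 95 0; 0 0 96 0; 0 0 96 0")

```text
t: 13.5
tcp_pos: [0.4616, -0.2105, 0.0226]
tool_rot: [0.179, 0.984, -0.0, 0.0]
force: [-0.3, -0.1, -1.7]
finger_gap: 0.469
gripper_force: 61.0
```

Not yet in contact, so I'll lower it a little more.

Call:
step_arm(targets="0 0 0.5 0; 0 0 1 0; 0 0 1.5 0; 0 0 1.5 0; 0 0 1.5 0")

```text
t: 14.0
tcp_pos: [0.4614, -0.2103, 0.0208]
tool_rot: [0.179, 0.984, 0.0, -0.0]
force: [0.4, -0.4, -0.8]
finger_gap: 0.47
gripper_force: 61.0
```

Call:
step_arm(targets="0 0 0.5 0; 0 0 1 0; 0 0 1.5 0; 0 0 1.5 0; 0 0 1.5 0")

```text
t: 14.5
tcp_pos: [0.4614, -0.2103, 0.0193]
tool_rot: [0.179, 0.984, -0.0, 0.0]
force: [-0.5, 0.2, -1.4]
finger_gap: 0.466
gripper_force: 61.0
```

Call:
step_arm(targets="0 0 0.5 0; 0 0 1 0; 0 0 1.5 0; 0 0 1.5 0; 0 0 1.5 0")

```text
t: 15.0
tcp_pos: [0.4614, -0.2103, 0.0184]
tool_rot: [0.179, 0.984, -0.0, 0.0]
force: [-1.4, 0.9, 5.5]
finger_gap: 0.467
gripper_force: 61.8
```

Run:
```python
from h import *
for i in range(4):
  b=manip.snapshot("scene");s=manip.sense();print(s['tcp_pos'],s['force'],s['ft_torque'])
cv2.imwrite("pics/j.png",cv2.resize(b[210:300,240:360,::-1],(800,600),interpolation=cv2.INTER_CUBIC))
```

```text
[ 0.46147219 -0.21035185  0.01837646] [-1.19869026 -0.1430725   4.49939346] [ 0.20775683  0.16079619 -0.02854519]
[ 0.46146132 -0.21034049  0.01837649] [-0.46550714 -1.14507214  6.03767369] [0.17218753 0.12905473 0.00746361]
[ 0.46145302 -0.21034089  0.01836482] [-1.30891589  0.36440317  4.82770982] [0.27409303 0.15273423 0.03975602]
[ 0.46145876 -0.21033032  0.0183723 ] [-0.91179442  0.28133285  5.14443766] [0.20125325 0.15461584 0.00536785]
```

View pics/j.png

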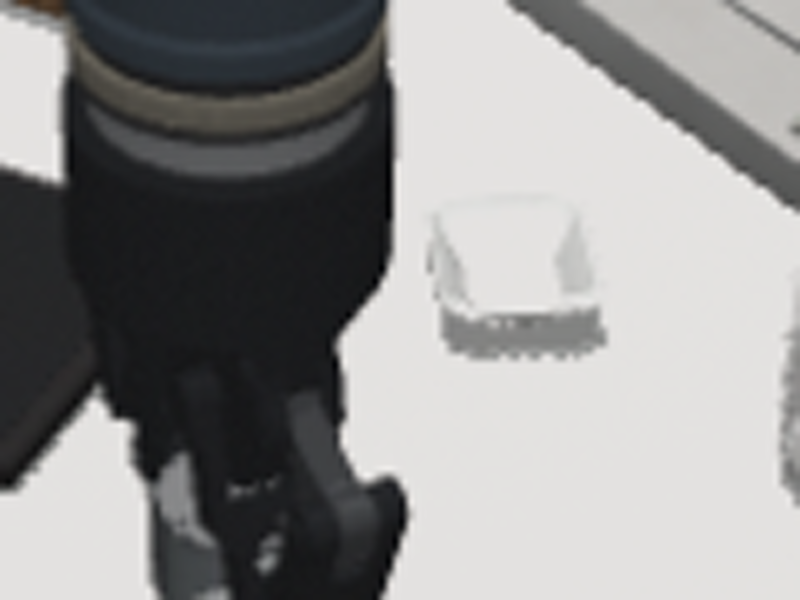

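The pot is down, with a 5 N upward contact force. The crop shows the gripper over bare desk with nothing near the fingers. I'll release and retreat.

Call:
step_arm(targets="0 0 0 0; 0 0 0 0; 0 0 0 0; 0 0 0 0; 0 0 0 0; 0 0 0 0; 0 0 0 0; 0 0 0 0", gripper=0)

```text
t: 16.0
tcp_pos: [0.4614, -0.2103, 0.0178]
tool_rot: [0.179, 0.984, -0.0, 0.0]
force: [0.2, 0.6, 0.2]
finger_gap: 0.997
gripper_force: 0.0
```

Call:
step_arm(targets="0 0 -5 0; 0 0 -15 0; 0 0 -30 0; 0 0 -50 0; 0 0 -75 0; 0 0 -105 0; 0 0 -135 0; 0 0 -160 0; 0 0 -175 0; 0 0 -180 0; 0 0 -180 0; 0 0 -180 0")

```text
t: 17.2
tcp_pos: [0.4608, -0.2099, 0.1973]
tool_rot: [0.179, 0.984, 0.0, -0.001]
force: [-0.7, -0.7, 1.0]
finger_gap: 0.997
gripper_force: 0.0
```

Run:
```python
from h import *
from w import wr
for c in("scene","top"):
  manip.snapshot(c)
  for q in("pot","weight","empty_pot"):
    for r in manip.mark_of(c,q): print(c,q,round(r['p'],2),np.round(r['position'],1),ray(c,r['position'],.01 if q=="weight" else 0))
    for r in manip.masks_of(c,q): v,u=np.nonzero(r['pixels']);print('   mask',round(r['p'],2),u.min(),u.max(),v.min(),v.max())
wr('k','pot',[(.4614,-.2103,.072),(.4614,-.2103,0)])
```

```text
scene pot 0.57 [274.8 316.4] [ 0.4576 -0.2144  0.    ]
   mask 0.78 261 290 275 325
scene weight 0.53 [217.7 254.7] [ 0.4904 -0.0291  0.01  ]
   mask 0.55 211 226 235 260
scene empty_pot 0.62 [157.7 215. ] [0.4962 0.1826 0.    ]
   mask 0.63 145 171 181 219
top pot 0.53 [273.8 253.3] [ 0.5151 -0.033   0.    ]
top pot 0.4 [347.6 272.9] [ 0.4685 -0.2157  0.    ]
   mask 0.66 170 194 249 267
   mask 0.64 340 354 265 284
top weight 0.57 [273.6 266.3] [ 0.4835 -0.0327  0.01  ]
   mask 0.53 267 279 258 269
top empty_pot 0.89 [182.1 255.7] [0.5072 0.1945 0.    ]
   mask 0.79 170 194 248 267
17.9 [ 0.4614155  -0.21030437  0.19780554]
0.93 [284.5, 194.9] 258 311 157 229
tool [ 0.     -0.      0.1258] px [285.8 201.3] px/mm 1.3009667679546493
tool [0.     0.     0.1978] px [285.4 180.6] px/mm 1.0429258052035149
```

```bash
python3 -c "
from station import manip
print(manip.sign_off())"
```

```text
the job is handed in; nothing more can be done
None
```

I handed the job in at about 18 s: the weight stands upright on the large mat, the emptied pot is mouth down on the bare desk, and I left the other pot alone; the sign-off returned no verdict.

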